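Move the push-fit stop end to the other water point

TASK

The steriliser is going onto the water point that is blanked off, so move its push-fit stop end to the other water point. Squeeze the stop end's release ring in against its body and keep it in while you draw it off the tube, then slide it onto the other point's tube, let go of the ring and press on its closed end until it is fully home and locks. Be gentle with the tubes: don't drag it off against its teeth, ram it or lever on the tubes, and leave the other things on the bench where they are.

Things in the scene. Friction and masses are not known exactly. Their poses are not given: they have to be found in the camera images.
- stop_end_mid (a point): Push-fit stop end: white plastic cap, 36 mm diameter, 46 mm long, about 100 g, lying level on a water point's tube. Point on its axis, half-way along. x axis runs along the bore from the closed end to the open end (and on towards the valve when on a tube), z up. Flat closed end face at x = -23 mm. At the open end, round the tube, its grey release ring: flat outer face at x = +23 mm.
- collet_face (a point): Centre of the release ring's flat outer face (moves with the ring; same axes): ring 36 mm across, 17 mm hole, 15 mm tube through it. Pushed 4 mm towards the closed end (about 10 N) it draws the teeth out of the tube's groove; let go, it springs out. Even then a rubber seal drags on the tube with 3 to 6 N. The tube goes 38 mm deep past this face.
- stop_end_seat (a point): The stop inside the stop end: point on its axis that a tube's end meets when pushed right in, 15 mm towards the closed end from stop_end_mid, same axes. A rubber washer there resists over the last 2.5 mm, so seating takes a push of about 12 to 17 N on the closed end with the ring free; it then springs back 1 mm onto its teeth. With the ring held in, the washer tends to push it off again.
- collet (a joint): How far the release ring is pushed in: 0 = sprung out, 0.004 m = fully in. Teeth are clear of the tube from about 0.003 m. On a tube that is not fully home the teeth ride on the tube, keep the ring in by about 0.002 m and hold the stop end loosely where it is left; home, they drop into the groove and the ring springs out to 0.
- point_capped_tip (a point): Centre of the end face of the outlet tube that has the stop end at the start. x axis along the tube towards its valve, z up. Level steel tube, 15 mm diameter, axis 100 mm above the bench, 95 mm long to the valve's nut, last 6 mm tapered to 10 mm, groove 5 mm wide centred 22 mm from the end. The valve's lever reaches 37 mm above the tube's axis. Fixed.
- point_open_tip (a point): The same point, axes and sizes for the other water point, whose tube is bare at the start.
- point_capped: Water point that has the stop end at the start: grey pedestal, 72 mm base, steel valve with a black lever lying across. Origin at the centre of its base; tube towards its -x, tube end at x = -135 mm, z = 100 mm. Fixed to the bench.
- point_open: The other water point, the same in every way, bare tube.
- vial_1: Amber glass vial, 22 mm in diameter, 42 mm high, origin at the centre of its underside. Leave alone.
- vial_2: Another such vial. Leave alone.
- syringe: Plastic syringe lying on the bench, 150 mm long, 15 mm thick; origin under its middle. Leave alone.
- ice_pack: White cool pack, 95 x 150 x 24 mm, origin at the centre of its underside. Leave alone.
- dish: Steel instrument dish, 110 x 200 x 28 mm, origin at the centre of its underside. Leave alone.
- cotton_jar: Open glass jar, 84 mm in diameter, 85 mm high, origin at the centre of its underside. Leave alone.
- tweezers: Steel tweezers lying flat, 120 mm long; origin under their middle. Leave alone.
- spirit_bottle: Plastic bottle, 60 mm in diameter, 150 mm high, origin at the centre of its underside. Leave alone.
There are look-alikes about, which are no part of the job. What is shaped like the point_open but yellow is not meant.

How it is judged (in metres and radians):
On the way:
1. the stop end is drawn off the first tube (distance between stop_end_seat and point_capped_tip above 0.045 m), for 0.1 s.
At the end, for the whole second after the job is handed in: The stop end sits fully home on the tube that was bare (the stop inside it within 3 mm of the tube's end, axes within 0.1 rad), its release ring has sprung out to within 0.8 mm so that the teeth lock in the groove, the first tube is bare, and nothing touches the robot (distance between stop_end_seat and point_open_tip below 0.003 m and angle between the x axis of stop_end_seat and the x axis of point_open_tip, either way round below 0.1 rad and value of joint collet below 0.0008 m and distance between stop_end_seat and point_capped_tip above 0.045 m).
It fails at once if a tube is loaded with more than 60 N, summed over all contacts on it (dragged against the teeth, rammed or levered; a locked stop end at rest counts about 30 N) (contact force between any of point_capped, point_open and anything else above 60 N).
It fails at once if another thing on the bench is moved by more than 30 mm (distance of any of vial_1, vial_2, syringe, ice_pack, dish, cotton_jar, tweezers, spirit_bottle from where it was at the start of the episode above 0.03 m).
It also fails if it takes over 58 s, if anything falls off the work surface, if the arm or the gripper's body presses on something with over 40 N, if the wrist force passes 120 N, or if a joint passes its speed limit or range.

ROBOT

A 6-joint arm with a two-finger parallel gripper is mounted at the origin on the work surface. World frame = base frame: x ahead of the robot, y to its left, z up, the work surface at z = 0. Lengths are in mm, angles in rad, forces in N, time in s.
With the tool pointing down it reaches from about 350 to 775 mm from the base axis. Payload 7.3 kg.
Tool frame: the origin (TCP) lies midway between the tips of the shut fingers; the grasp point (between the pads) lies 19 mm behind it (bot.tcp_to_grasp is the distance from the TCP to the grasp point, in mm); z points along the fingers, x is the direction in which the jaws open and shut, and the axes are right-handed (so a half turn about z gives the same grasp; the last joint's range is limited). The gripper opens to 92 mm and grips with 3 to 60 N. Pads are 19 mm wide; open, the fingers measure 130 mm over their backs; the gripper's body (75 mm by 190 mm) begins 47 mm behind the grasp point.
Start: joints at [1.068, 0.342, 1.524, -0, 1.275, -0.146], TCP at [183.357, 491.96, 226.741] pointing down, gripper open.
Joint ranges: [-2.53, 2.53], [-0.77, 2.02], [0.04, 2.7], [-1, 4.14], [0.28, 2.66], [-3.11, 3.11]. Speed limits (rad/s): [2.57, 2.57, 3.14, 3.14, 3.14, 3.14].

INTERFACE

Orientations are given as [roll, pitch, yaw] about the fixed x, y, z axes, in that order (R = Rz(yaw) Ry(pitch) Rx(roll)).
In Python, from plant import bot, imaging gives the robot as it stands.
- The arm moves only by the tool play_rows, never from a script. Its argument "moves" is a list of rows, each an object with "linear": the shift along the world's x, y, z in mm, a list of three; "turn": the turn about the world's z in rad; "fingers": the opening, from -1 (shut) to 1 (fully open). A call has 1 to 8 rows; each row is the pose to reach, as a shift and turn from the pose commanded when the call began; what a row does not reach only later rows make up. A row lasts 1/10 s, in which the tool goes at most 50 mm and 8.59 degrees, less where a joint would pass 70% of its speed; a pose out of reach is approached as far as the arm can. A call with a gripper value outside its range is refused whole. The fingers move at their own pace and stop on an object; the grip force is fixed at half the most. Time passes only in rows, so rows that repeat a pose let the fingers close. It gives the time, the measured TCP pose, the force and the opening at its end, in the units of the state.
- bot.get_obs(): the state, without advancing time (a new reading comes with each control period).
- imaging.capture(name): name is "scene" or "top" or "wrist"; returns a dict with "pixels" (480x640x3 uint8, red, green, blue), "range_z" (480x640 float32, mm along the optical axis (not along the pixel's ray), 0 where there is no reading), "mtx" (3x3 intrinsics, pixels), "origin" and "rotation" of the camera in the world; the wrist camera has in their place "T_tool_cam" (4x4, takes a point from camera to tool coordinates, whose origin is the TCP and whose axes are the tool frame's). Camera axes: x right, y down, z forward; pixel columns grow to the right and rows downward; lengths in mm; the calibration is good to about 2 mm. A picture is of the moment at which its call begins: read the wrist's pose just before it.
- bot.close_job(): hands the job in, once; it reports no verdict.
The state is a dict: "time": time; "joint_positions": joint angles; "dq": joint speeds; "tau": joint torques, N m; "tool_pos": TCP position; "tcp_rot": TCP orientation; "contact_force": force on the tool from outside, world axes, zero at the start; "moment": the same for the moment, N m; "grip_width": finger opening in mm.
Only numpy, scipy, OpenCV 4.12 (cv2) and the standard library are available. Lean on these libraries where they do the work, as an engineer would, in place of code of your own. Each camera call takes 0.05 s, during which the arm holds its last target. There are 200 camera calls.

## Working session

There is one attempt and no reset: what is moved stays moved. The work goes in short steps, Python scripts to look and compute and a tool call to move; the robot and the scene stay as the last step left them, time stands still between calls to the robot, and variables do not carry over. Pictures are saved under pics/ and viewed, on a budget of 10 in all, crops included, one or two more only if the job needs it, and the job is handed in when it is done.

Besides the shell and the picture viewer there is one more tool, called after "Request:" as name(argument=value, ...), one argument or row to a line, values as JSON. play_rows: Moves the arm, as the interface text tells. Its arguments: {"type":"object","properties":{"moves":{"type":"array","items":{"type":"object","properties":{"linear":{"type":"array","items":{"type":"number"}},"turn":{"type":"number"},"fingers":{"type":"number"}}}}},"required":["moves"]}

```bash
ls; mkdir -p pics; python3 - <<'E'
from plant import bot, imaging
import cv2, numpy as np
print(bot.get_obs())
for n in("scene","top"):
    c=imaging.capture(n); np.savez(f'{n}0.npz',**c); cv2.imwrite(f'pics/{n}0.png',c['pixels'][:,:,::-1]); print(n,c['mtx'],c['origin'],c['rotation'])
E
```

```text
pics
{'time': 0.0, 'joint_positions': array([ 1.06796440e+00,  3.42724411e-01,  1.52500050e+00,  1.08084468e-05,
        1.27540402e+00, -1.45987359e-01]), 'dq': array([-0.00055459, -0.00047576,  0.00029289, -0.00265136, -0.00071671,
        0.00112739]), 'tau': array([ 8.20058231e-04, -4.31232941e+01, -2.44225770e+01,  7.20080500e-02,
        5.57054719e-02, -9.75251965e-05]), 'tool_pos': array([183.16711601, 491.58304576, 226.04985415]), 'tcp_rot': array([-3.14135895e+00,  1.51842986e-03,  1.21394878e+00]), 'contact_force': array([ 0.8557308 , -0.65170498,  0.25458495]), 'moment': array([-0.01889448,  0.02052533, -0.07488747]), 'grip_width': 91.51935179562831}
scene [[479.98317902   0.         323.61653234]
 [  0.         479.98317902 240.81974227]
 [  0.           0.           1.        ]] [1260.7521933   374.49526984  936.90042851] [-2.40531129  0.01798608  2.01289161]
top [[462.75627533   0.         317.12847666]
 [  0.         462.75627533 235.46799781]
 [  0.           0.           1.        ]] [524.43574207  28.17621007 957.49656588] [-3.08864844e+00  6.11989934e-06 -1.55024668e+00]
```

View pics/scene0.png

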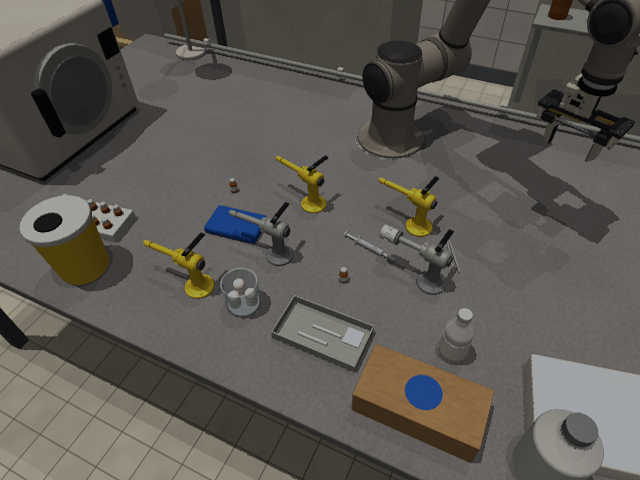

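View pics/top0.png

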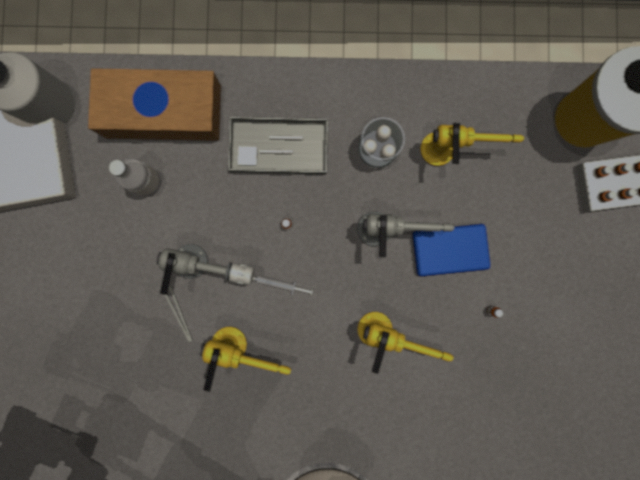

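The scene shows two grey points. In the top view the capped one has its white cap near (240,273), and the bare one has its tube tip near (452,228). The yellow ones are decoys. Next I measure the tubes from the top depth.

```bash
cat > h.py <<'E'
import numpy as np, cv2
from scipy.spatial.transform import Rotation as Ro
from plant import bot, imaging
def cloud(c,obs=None):
    d=c['range_z'].astype(float); K=c['mtx']; v,u=np.mgrid[:480,:640]
    P=np.stack([(u-K[0,2])/K[0,0]*d,(v-K[1,2])/K[1,1]*d,d],-1)
    if 'origin' in c: R=Ro.from_euler('xyz',c['rotation']).as_matrix(); t=c['origin']
    else:
        T=c['T_tool_cam']; Rt=Ro.from_euler('xyz',obs['tcp_rot']).as_matrix()
        R=Rt@T[:3,:3]; t=Rt@T[:3,3]+obs['tool_pos']
    W=P@np.asarray(R).T+t; W[d==0]=np.nan
    return W
def axis(W):
    "PCA line of points in xy"
    m=np.median(W,0); _,_,vt=np.linalg.svd((W-W.mean(0))[:,:2]); return m,vt[0]
E
python3 - <<'E'
from h import *
c=dict(np.load('top0.npz')); W=cloud(c)
for n,(u0,u1,v0,v1) in dict(cap=(226,256,258,290),tube1=(199,226,258,280),tube2=(403,456,218,238),all1=(150,262,235,300),all2=(350,460,205,250)).items():
    w=W[v0:v1,u0:u1].reshape(-1,3); w=w[(w[:,2]>88)&(w[:,2]<125)]
    m,a=axis(w); s=(w-m)[:,:2]@a; print(n,len(w),w.mean(0).round(1),a.round(3),s.min().round(1),s.max().round(1),np.nanpercentile(w[:,2],[5,50,95]).round(1))
    for e in(s.argmin(),s.argmax()): print('   end',w[e].round(1))
E
```

```text
cap 511 [497.4 168.9 111.7] [-0.184 -0.983] -28.2 22.4 [100.1 113.4 118.1]
   end [506.2 196.  101.8]
   end [482.8 148.9  90.6]
tube1 227 [506.2 221.4 105.3] [-0.212 -0.977] -30.0 26.4 [ 99.7 105.7 108.4]
   end [518.  249.1  90.4]
   end [495.4 196.3 107.7]
tube2 408 [ 590.5 -174.1  105.8] [-0.017 -1.   ] -47.1 50.3 [101.2 106.  109.3]
   end [ 593.  -126.6  118.2]
   end [ 592.5 -224.   102.6]
all1 1431 [508.2 230.3 111.6] [0.177 0.984] -95.1 81.7 [101.5 112.6 119.9]
   end [482.8 148.9  90.6]
   end [512.8 323.1 103.2]
all2 1049 [ 590.8 -123.   110.9] [-0.008 -1.   ] -58.2 109.6 [101.9 110.  120.8]
   end [595.3 -56.2  94.4]
   end [ 592.5 -224.   102.6]
```

Request:
play_rows(
  moves=[
    {"linear": [33, -34, 0], "turn": 0.03, "fingers": 1},
    {"linear": [66, -68, 0], "turn": 0.06, "fingers": 1},
    {"linear": [99, -102, 0], "turn": 0.09, "fingers": 1},
    {"linear": [132, -136, 0], "turn": 0.12, "fingers": 1},
    {"linear": [165, -170, 0], "turn": 0.15, "fingers": 1},
    {"linear": [198, -204, 0], "turn": 0.17, "fingers": 1},
    {"linear": [231, -238, 0], "turn": 0.17, "fingers": 1},
    {"linear": [264, -272, 0], "turn": 0.17, "fingers": 1},
  ],
)

```text
time: 0.9
tool_pos: [448.3, 218.3, 226.6]
tcp_rot: [-3.141, 0.0, 1.384]
contact_force: [0.1, 0.5, -0.0]
grip_width: 91.7
```

Request:
play_rows(
  moves=[
    {"linear": [33, -34, 0], "turn": 0, "fingers": 1},
    {"linear": [50, -51, 0], "turn": 0, "fingers": 1},
    {"linear": [50, -51, 0], "turn": 0, "fingers": 1},
    {"linear": [50, -51, 0], "turn": 0, "fingers": 1},
  ],
)

```text
time: 1.3
tool_pos: [497.0, 168.8, 226.2]
tcp_rot: [-3.14, 0.0, 1.383]
contact_force: [-0.2, -0.2, 0.6]
grip_width: 92.3
```

```bash
python3 - <<'E'
from h import *
o=bot.get_obs(); c=imaging.capture('wrist'); np.savez('w1.npz',**c); cv2.imwrite('pics/w1.png',c['pixels'][:,:,::-1])
print(o['tool_pos'],o['tcp_rot'],o['joint_positions'],o['contact_force'],c['T_tool_cam'],c['mtx'])
E
```

```text
[496.99160583 168.77676947 226.1869048 ] [-3.14006141e+00  7.00342698e-05  1.38273476e+00] [ 1.80999274e-01  3.43017854e-01  1.52417192e+00  5.09043722e-04
  1.27585632e+00 -1.20188375e+00] [-0.17889722 -0.18005315  0.58571581] [[ 9.99999772e-01  4.54807248e-05  6.73844783e-04  9.64601344e-01]
 [-2.45537791e-04  9.53939906e-01  2.99997658e-01 -8.21156763e+01]
 [-6.29163318e-04 -2.99997755e-01  9.53939700e-01 -1.58010267e+02]
 [ 0.00000000e+00  0.00000000e+00  0.00000000e+00  1.00000000e+00]] [[333.9902291    0.         321.8564567 ]
 [  0.         333.9902291  237.63876103]
 [  0.           0.           1.        ]]
```

View pics/w1.png

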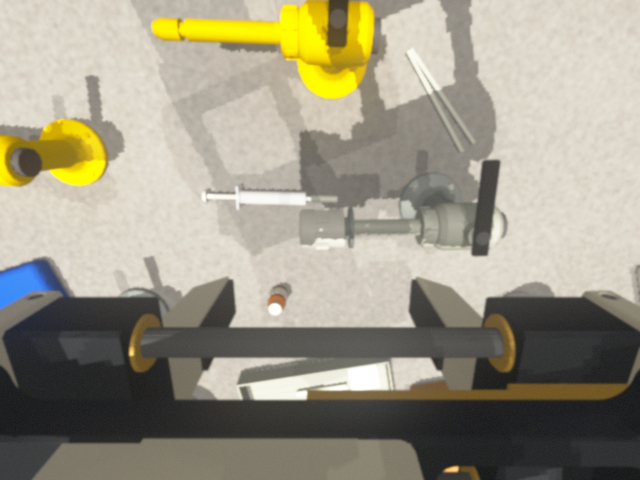

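The wrist image shows the cap at (300–352, 207–248), with the grey ring on its right and the tube running right along row 227. I'll fit cylinders to the depth for the axis.

```bash
cat >> h.py <<'E'
from scipy.optimize import least_squares
def cyl(w,r,yaw):
    "fit level cylinder radius r near yaw; returns axis pt (at mean), yaw, z, rms"
    a=np.array([np.cos(yaw),np.sin(yaw)]); n=np.array([-a[1],a[0]]); m=w.mean(0)
    s=(w-m)[:,:2]@a; t=(w-m)[:,:2]@n; z=w[:,2]
    f=lambda p: np.hypot(t-p[0]-p[1]*s, z-p[2])-r
    q=least_squares(f,[0,0,m[2]-r*.7],loss='soft_l1',f_scale=.7)
    return m[:2]+n*q.x[0], yaw+np.arctan(q.x[1]), q.x[2], np.sqrt(np.mean(f(q.x)**2)), s.min(), s.max()
E
python3 - <<'E'
from h import *
c=dict(np.load('w1.npz')); o=dict(tool_pos=np.array([496.99,168.78,226.19]),tcp_rot=np.array([-3.14006,0,1.38273]))
W=cloud(c,o)
for n,r,(u0,u1,v0,v1) in (('cap',18,(303,344,210,246)),('tube',7.5,(358,410,220,236))):
    w=W[v0:v1,u0:u1].reshape(-1,3); w=w[w[:,2]>98]; print(n,len(w),cyl(w,r,1.383))
a=np.array([np.cos(1.383),np.sin(1.383),0])
row=W[222]; 
for u in range(294,362): print(u,((row[u]-o['tool_pos'])@a).round(1),row[u,2].round(1),c['pixels'][222,u],end=' | ')
E
```

```text
cap 1454 (array([496.1451    , 171.06795813]), np.float64(1.4104486392163895), np.float64(98.93516842497563), np.float64(0.8119602889577457), np.float64(-17.186322396555404), np.float64(17.269712814549035))
tube 825 (array([504.63642799, 222.74038576]), np.float64(1.4000834522193246), np.float64(99.88731666646679), np.float64(0.5832838972562816), np.float64(-22.211873280571186), np.float64(22.805986674560316))
294 -31.8 0.6 [185 179 168] | 295 -30.7 0.4 [184 178 167] | 296 -29.5 -0.4 [185 178 168] | 297 -28.3 -0.4 [184 177 166] | 298 -27.1 -0.1 [177 172 161] | 299 -17.9 114.0 [166 163 152] | 300 -17.1 113.9 [160 158 144] | 301 -16.2 115.2 [160 156 145] | 302 -15.4 114.1 [163 159 147] | 303 -14.6 114.7 [167 162 149] | 304 -13.8 114.0 [165 161 149] | 305 -12.9 114.5 [164 161 148] | 306 -12.1 114.1 [165 162 149] | 307 -11.3 114.3 [166 162 149] | 308 -10.4 114.3 [162 159 147] | 309 -9.6 114.2 [165 162 150] | 310 -8.7 114.9 [163 160 147] | 311 -7.9 114.0 [165 161 149] | 312 -7.1 114.7 [161 160 147] | 313 -6.2 114.3 [163 160 148] | 314 -5.4 114.4 [163 159 145] | 315 -4.5 115.9 [161 158 146
[... 717 characters left out ...]
.0 [163 161 147] | 340 16.3 114.6 [164 161 148] | 341 17.0 115.9 [163 159 147] | 342 17.9 114.7 [161 160 146] | 343 18.8 114.1 [158 154 142] | 344 20.2 106.5 [139 137 127] | 345 21.0 106.7 [119 119 110] | 346 22.0 105.4 [112 111 105] | 347 22.6 108.1 [108 109 103] | 348 23.7 106.0 [111 111 104] | 349 23.7 115.4 [108 109 104] | 350 24.7 114.0 [114 114 109] | 351 25.3 116.1 [116 118 112] | 352 26.2 115.6 [119 121 115] | 353 27.3 113.2 [122 122 116] | 354 29.0 104.4 [128 128 119] | 355 29.9 104.0 [136 134 122] | 356 30.8 103.7 [138 136 124] | 357 31.6 104.0 [138 136 124] | 358 32.5 103.9 [139 138 126] | 359 33.3 104.4 [138 137 124] | 360 34.2 104.3 [136 134 123] | 361 35.1 103.9 [142 140 127] |
```

Request:
play_rows(
  moves=[
    {"linear": [-1, 1.4, -30], "turn": 0.02, "fingers": 1},
    {"linear": [-1, 1.4, -65], "turn": 0.02, "fingers": 1},
    {"linear": [-1, 1.4, -95], "turn": 0.02, "fingers": 1},
    {"linear": [-1, 1.4, -110], "turn": 0.02, "fingers": 0.6},
    {"linear": [-1, 1.4, -117], "turn": 0.02, "fingers": 0.25},
    {"linear": [-1, 1.4, -117], "turn": 0.02, "fingers": 0.25},
    {"linear": [-1, 1.4, -117], "turn": 0.02, "fingers": 0.25},
  ],
)

```text
time: 2.05
tool_pos: [496.6, 171.0, 110.7]
tcp_rot: [3.14, -0.001, 1.405]
contact_force: [-0.3, -0.6, -0.4]
grip_width: 64.3
```

```bash
python3 - <<'E'
from h import *
o=bot.get_obs(); c=imaging.capture('wrist'); np.savez('w2.npz',**c); cv2.imwrite('pics/w2.png',c['pixels'][:,:,::-1])
print({k:o[k] for k in('time','tool_pos','tcp_rot','contact_force','grip_width')})
E
```

```text
{'time': 2.05, 'tool_pos': array([496.61535063, 171.01844595, 110.69610704]), 'tcp_rot': array([ 3.14019543e+00, -6.66670814e-04,  1.40492744e+00]), 'contact_force': array([-0.32787408, -0.57928295, -0.41378372]), 'grip_width': 64.31408070287674}
```

View pics/w2.png

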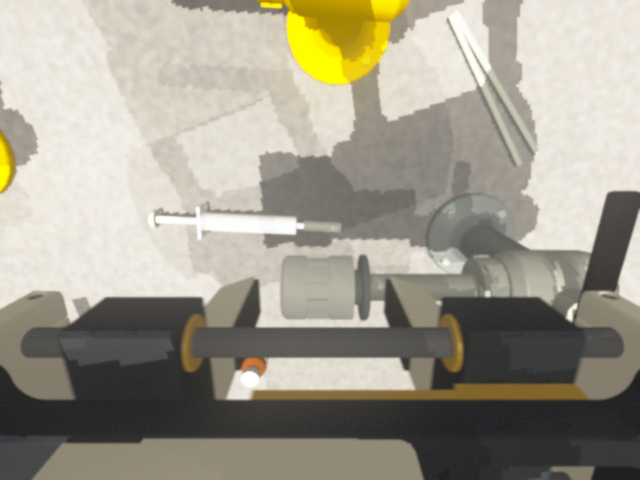

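The cap sits between the fingers: it spans u 281–369, and the fingertips are at about u 258 and 387. I'll check its exact place in the tool frame.

```bash
python3 - <<'E'
from h import *
c=dict(np.load('w2.npz')); d=c['range_z'].astype(float);K=c['mtx'];T=c['T_tool_cam']; v,u=np.mgrid[:480,:640]
P=np.stack([(u-K[0,2])/K[0,0]*d,(v-K[1,2])/K[1,1]*d,d],-1)@T[:3,:3].T+T[:3,3]; np.save('P2.npy',P)
for v in (270,285,300): 
    print(v); r=P[v]
    for u in list(range(200,262,6))+list(range(278,286))+list(range(350,394)): print(u,r[u].round(1),end=';')
w=P[262:312,284:350].reshape(-1,3); w=w*[1,1,-1]; print(cyl(w[w[:,2]>-8],18,0))
w=P[276:296,374:388].reshape(-1,3); w=w*[1,1,-1]; print(cyl(w[w[:,2]>-8],7.5,0))
E
```

```text
270
200 [-105.1   32.3  111.6];206 [-99.7  32.  110.9];212 [-94.5  32.  111. ];218 [-88.9  31.7 110.1];224 [-83.8  31.7 110.2];230 [-78.6  31.8 110.3];236 [-73.5  31.9 110.7];242 [-68.3  32.  110.9];248 [-63.   31.8 110.4];254 [-57.9  32.1 111.2];260 [-52.8  32.3 111.6];278 [-37.1  32.2 111.4];279 [-36.1  32.  110.8];280 [-35.3  32.  110.9];281 [-20.1 -14.1   2.2];282 [-19.6 -14.    2.4];283 [-19.  -14.4   1.4];284 [-18.4 -14.5   1.2];285 [-17.7 -15.2  -0.3];350 [ 15.5 -14.8   0.6];351 [ 16.1 -14.6   1.2];352 [ 16.6 -14.9   0.4];353 [ 17.  -15.1  -0. ];354 [ 18.8 -10.   12. ];355 [ 19.2 -10.4  10.9];356 [20.  -9.5 13. ];357 [ 20.3 -10.5  10.7];358 [ 20.8 -10.6  10.4];359 [ 21.5 -10.1  11.7];360 [ 22.  -10.4  10.9];361 [ 22.  -12.2   6.7];362 [ 21.9 -14.2   2. ];363 [   1.   -82.1 -158. ];364 [ 22.6 -15.2  -0.3];365 [ 23.2 -14.9   0.3];366 [ 23.7 -14.9   0.4];367 [ 24.3 -14.8   0.5];368 [ 24.9 -14.6   1. ];369 [ 25.2 -15.    0.2];370 [ 43.   31.6 110. ];371 [ 44.   32.  110.9];372 [ 44.9  32.1 111.2];373 [ 45.8  32.3 111.6];374 [ 46.2  31.2 109. ];375 [ 47.4  31.8 110.4];376 [ 48.2  3
[... 2929 characters left out ...]
  5.7  6.9];381 [33.6  5.5  6.6];382 [34.1  5.6  6.7];383 [33.   1.2 -1.6];384 [33.  -0.  -3.9];385 [33.1 -1.2 -6.2];386 [33.1 -2.3 -8.2];387 [ 33.3  -3.3 -10. ];388 [ 33.1  -4.9 -13.1];389 [ 33.   -6.2 -15.5];390 [ 33.2  -6.8 -16.7];391 [ 33.   -8.4 -19.6];392 [ 32.9  -9.6 -21.9];393 [ 33.2 -10.1 -22.8];(array([-1.62574827, -0.37603484]), np.float64(0.001833579978034225), np.float64(-11.718813784988393), np.float64(12.954894248871224), np.float64(-17.208050805775855), np.float64(17.01326058668655))
(array([31.9783383 , -0.84726481]), np.float64(-0.3159475305790054), np.float64(-10.20655993960831), np.float64(4.714882684495242), np.float64(-3.0821356976278302), np.float64(4.374202109746225))
```

Request:
play_rows(
  moves=[
    {"linear": [-0.2, -1, 0], "turn": 0, "fingers": 0.15},
    {"linear": [-0.2, -1, 0], "turn": 0, "fingers": 0.08},
    {"linear": [-0.2, -1, 0], "turn": 0, "fingers": 0.03},
    {"linear": [-0.2, -1, 0], "turn": 0, "fingers": 0.0},
    {"linear": [-0.2, -1, 0], "turn": 0, "fingers": -0.03},
  ],
)

```text
time: 2.6
tool_pos: [497.0, 170.6, 110.6]
tcp_rot: [3.139, -0.003, 1.404]
contact_force: [0.3, 5.2, 2.9]
grip_width: 44.8
```

Request:
play_rows(
  moves=[
    {"linear": [0, 0, 0], "turn": 0, "fingers": -0.06},
    {"linear": [0, 0, 0], "turn": 0, "fingers": -0.09},
    {"linear": [0, 0, 0], "turn": 0, "fingers": -0.12},
    {"linear": [0, 0, 0], "turn": 0, "fingers": -0.2},
    {"linear": [0, 0, 0], "turn": 0, "fingers": -0.4},
  ],
)

```text
time: 3.1
tool_pos: [496.3, 169.0, 109.8]
tcp_rot: [3.141, 0.0, 1.404]
contact_force: [0.7, -2.6, 0.8]
grip_width: 41.4
```

Request:
play_rows(
  moves=[
    {"linear": [-0.2, -1, 0], "turn": 0, "fingers": -0.4},
    {"linear": [-0.3, -2, 0], "turn": 0, "fingers": -0.4},
    {"linear": [-0.7, -4, 0], "turn": 0, "fingers": -0.4},
  ],
)

```text
time: 3.4
tool_pos: [495.6, 165.6, 109.8]
tcp_rot: [3.141, -0.001, 1.404]
contact_force: [1.3, 0.2, 1.6]
grip_width: 41.2
```

Request:
play_rows(
  moves=[
    {"linear": [-0.5, -3, 0], "turn": 0, "fingers": -0.4},
    {"linear": [-1, -6, 0], "turn": 0, "fingers": -0.4},
    {"linear": [-1.5, -9, 0], "turn": 0, "fingers": -0.4},
    {"linear": [-2, -12, 0], "turn": 0, "fingers": -0.4},
  ],
)

```text
time: 3.8
tool_pos: [493.2, 153.0, 109.6]
tcp_rot: [-3.141, 0.0, 1.404]
contact_force: [0.2, -0.0, -1.1]
grip_width: 40.8
```

```bash
cat >> h.py <<'E'
def toolcloud(c):
    d=c['range_z'].astype(float);K=c['mtx'];T=c['T_tool_cam']; v,u=np.mgrid[:480,:640]
    return np.stack([(u-K[0,2])/K[0,0]*d,(v-K[1,2])/K[1,1]*d,d],-1)@T[:3,:3].T+T[:3,3]
E
python3 - <<'E'
from h import *
o=bot.get_obs(); c=imaging.capture('wrist'); np.savez('w3.npz',**c); cv2.imwrite('pics/w3.png',c['pixels'][:,:,::-1])
print(o['contact_force'],o['grip_width'])
P=toolcloud(c)
for v in(270,285):
    print([(u,*P[v,u].round(0)) for u in range(270,400,3)])
E
```

```text
[ 0.24016033 -0.02807687 -1.12694062] 40.84427213242349
[(270, np.float64(-44.0), np.float64(31.0), np.float64(109.0)), (273, np.float64(-41.0), np.float64(31.0), np.float64(110.0)), (276, np.float64(-38.0), np.float64(31.0), np.float64(109.0)), (279, np.float64(-36.0), np.float64(31.0), np.float64(109.0)), (282, np.float64(-20.0), np.float64(-14.0), np.float64(2.0)), (285, np.float64(-18.0), np.float64(-15.0), np.float64(0.0)), (288, np.float64(-16.0), np.float64(-15.0), np.float64(1.0)), (291, np.float64(-15.0), np.float64(-15.0), np.float64(-0.0)), (294, np.float64(-13.0), np.float64(-15.0), np.float64(-1.0)), (297, np.float64(-12.0), np.float64(-15.0), np.float64(-0.0)), (300, np.float64(-10.0), np.float64(-15.0), np.float64(-0.0)), (303, np.float64(-9.0), np.float64(-15.0), np.float64(-1.0)), (306, np.float64(-7.0), np.float64(-15.0), np.float64(1.0)), (309, np.float64(-6.0), np.float64(-15.0), np.float64(1.0)), (312, np.float64(-4.0), np.float64(-15.0), np.float64(1.0)), (315, np.float64(-2.0), np.float64(-14.0), np.float64(2.0)), (318, np.float64(-1.0), np.float64(-14.0), np.f
[... 3686 characters left out ...]
oat64(-7.0)), (369, np.float64(24.0), np.float64(-12.0), np.float64(-12.0)), (372, np.float64(25.0), np.float64(-12.0), np.float64(-10.0)), (375, np.float64(27.0), np.float64(-11.0), np.float64(-10.0)), (378, np.float64(28.0), np.float64(-12.0), np.float64(-12.0)), (381, np.float64(30.0), np.float64(-12.0), np.float64(-11.0)), (384, np.float64(31.0), np.float64(-12.0), np.float64(-11.0)), (387, np.float64(33.0), np.float64(-12.0), np.float64(-10.0)), (390, np.float64(34.0), np.float64(-12.0), np.float64(-11.0)), (393, np.float64(36.0), np.float64(-12.0), np.float64(-11.0)), (396, np.float64(40.0), np.float64(-5.0), np.float64(3.0)), (399, np.float64(42.0), np.float64(-5.0), np.float64(4.0))]
```

View pics/w3.png

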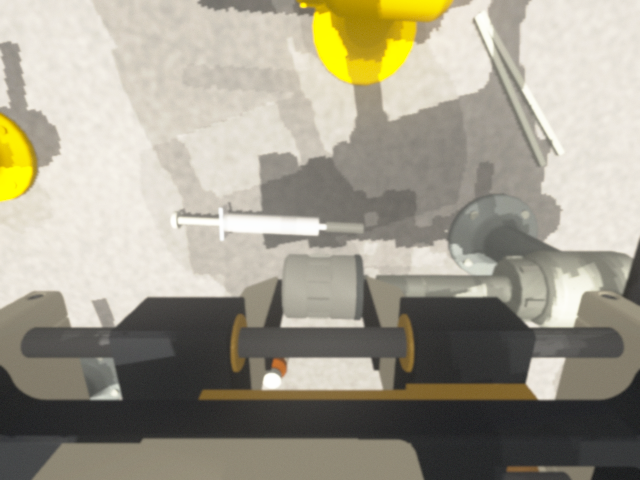

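The ring is squeezed in (cap at u 283–363, no gap) and the cap is travelling with the gripper. I'll keep drawing it off.

Request:
play_rows(
  moves=[
    {"linear": [-0.7, -4, 0], "turn": 0, "fingers": -0.4},
    {"linear": [-1.4, -8, 0], "turn": 0, "fingers": -0.4},
    {"linear": [-2, -12, 0], "turn": 0, "fingers": -0.4},
    {"linear": [-2.7, -16, 0], "turn": 0, "fingers": -0.4},
    {"linear": [-3.4, -20, 0], "turn": 0, "fingers": -0.4},
    {"linear": [-4.1, -24, 0], "turn": 0, "fingers": -0.4},
    {"linear": [-5.4, -32, 0], "turn": 0, "fingers": -0.4},
    {"linear": [-6.8, -40, 0], "turn": 0, "fingers": -0.4},
  ],
)

```text
time: 4.65
tool_pos: [486.5, 112.8, 109.7]
tcp_rot: [3.142, -0.0, 1.404]
contact_force: [-0.5, 0.2, -0.2]
grip_width: 41.1
```

Request:
play_rows(
  moves=[
    {"linear": [-2, -12, 0], "turn": 0, "fingers": -0.4},
    {"linear": [-4, -24, 0], "turn": 0, "fingers": -0.4},
    {"linear": [-4, -24, 0], "turn": 0, "fingers": -0.4},
    {"linear": [-4, -24, 0], "turn": 0, "fingers": -0.4},
    {"linear": [-4, -24, 0], "turn": 0, "fingers": -0.4},
  ],
)

```text
time: 5.15
tool_pos: [482.8, 89.5, 109.8]
tcp_rot: [3.141, -0.0, 1.404]
contact_force: [0.6, -0.5, -1.0]
grip_width: 41.0
```

```bash
python3 - <<'E'
from h import *
o=bot.get_obs(); c=imaging.capture('wrist'); np.savez('w4.npz',**c); cv2.imwrite('pics/w4.png',c['pixels'][:,:,::-1])
print(o['tool_pos'],o['tcp_rot'],o['contact_force'],o['grip_width'])
P=toolcloud(c); 
for v in (255,270,285,300): r=P[v]; ok=np.where((r[:,2]<15)&(r[:,2]>-15)&(abs(r[:,0])<150))[0]; print(v,[(u,*r[u].round(1)) for u in ok[::4]])
E
```

```text
[482.7605587   89.45559228 109.79677398] [ 3.14141083e+00 -2.65551344e-04  1.40381932e+00] [ 0.64940831 -0.52280085 -0.96103996] 40.97489394657211
255 [(np.int64(288), np.float64(-17.5), np.float64(-18.0), np.float64(14.0)), (np.int64(292), np.float64(-15.2), np.float64(-18.3), np.float64(13.2)), (np.int64(296), np.float64(-13.0), np.float64(-18.4), np.float64(13.0)), (np.int64(300), np.float64(-10.9), np.float64(-17.9), np.float64(14.2)), (np.int64(304), np.float64(-8.7), np.float64(-18.0), np.float64(13.9)), (np.int64(310), np.float64(-5.4), np.float64(-17.7), np.float64(14.8)), (np.int64(320), np.float64(0.1), np.float64(-17.9), np.float64(14.4)), (np.int64(324), np.float64(2.3), np.float64(-17.9), np.float64(14.4)), (np.int64(335), np.float64(8.3), np.float64(-17.9), np.float64(14.2)), (np.int64(345), np.float64(13.8), np.float64(-17.9), np.float64(14.2)), (np.int64(356), np.float64(19.8), np.float64(-18.1), np.float64(13.8)), (np.int64(360), np.float64(22.1), np.float64(-17.7), np.float64(14.8))]
270 [(np.int64(282), np.float64(-19.8), np.float64(-13.5), np.float64(3.8)), (np.in
[... 9028 characters left out ...]
 (np.int64(543), np.float64(121.1), np.float64(4.5), np.float64(4.6)), (np.int64(547), np.float64(122.7), np.float64(4.1), np.float64(3.9)), (np.int64(551), np.float64(125.3), np.float64(4.4), np.float64(4.5)), (np.int64(555), np.float64(127.9), np.float64(4.7), np.float64(5.0)), (np.int64(559), np.float64(130.1), np.float64(4.8), np.float64(5.1)), (np.int64(563), np.float64(132.1), np.float64(4.6), np.float64(4.8)), (np.int64(567), np.float64(135.0), np.float64(5.1), np.float64(5.7)), (np.int64(571), np.float64(136.4), np.float64(4.6), np.float64(4.8)), (np.int64(575), np.float64(138.6), np.float64(4.6), np.float64(4.8)), (np.int64(579), np.float64(140.6), np.float64(4.5), np.float64(4.6))]
```

View pics/w4.png

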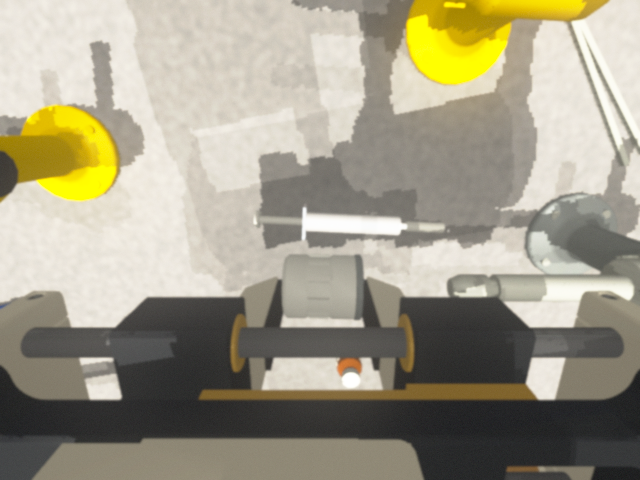

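```bash
cat >> h.py <<'E'
def toolfit(c):
    P=toolcloud(c).copy(); P[...,2]*=-1   # tool frame, z up
    out={}
    w=P[256:312,286:356].reshape(-1,3); w=w[(w[:,2]>-13)&(w[:,2]<12)&(abs(w[:,0])<22)]; out['cap']=(cyl(w,18,0),len(w))
    w=P[262:312,440:636].reshape(-1,3); w=w[(w[:,2]>-13)&(w[:,2]<2)&(abs(w[:,1])<14)]
    x0=np.percentile(w[:,0],0.5); w=w[(w[:,0]>x0+8)&(w[:,0]<x0+75)]; out['tube']=(cyl(w,7.5,0),len(w),x0)
    return out
E
python3 - <<'E'
from h import *
print(toolfit(dict(np.load('w4.npz'))))
E
```

```text
{'cap': ((array([ 0.36497434, -0.64337245]), np.float64(0.003065956626658299), np.float64(-11.808232996433373), np.float64(0.8166110040154043), np.float64(-18.74619934547943), np.float64(18.638498199675997)), 3852), 'tube': ((array([112.87164632,  -0.50947541]), np.float64(-0.001979204567088399), np.float64(-9.95214181899723), np.float64(0.7402291367530428), np.float64(-33.741803710825195), np.float64(33.181964409615546)), 3150, np.float64(71.0762271674588))}
```

```bash
python3 - <<'E'
from h import *
for f in('w2','w3','w4'):
    P=toolcloud(dict(np.load(f+'.npz'))).copy(); P[...,2]*=-1
    w=P[258:312,286:345].reshape(-1,3); w=w[(w[:,2]>-13)&(w[:,2]<12)&(abs(w[:,0])<18)]
    s=[cyl(w[(w[:,0]>a)&(w[:,0]<a+9)],18,0)[2].round(2) for a in(-18,-9,0,9)]
    print(f,cyl(w,18,0)[:4],s)
    if f!='w2': continue
E
```

```text
w2 (array([-2.40508462, -0.27451482]), np.float64(0.005366610404588578), np.float64(-11.736102170301406), np.float64(0.8425091942365356)) [np.float64(-11.42), np.float64(-12.19), np.float64(-11.82), np.float64(-11.41)]
w3 (array([-2.3897805 , -0.69296766]), np.float64(0.012551389265963248), np.float64(-11.899788501652047), np.float64(0.8473137154114624)) [np.float64(-11.73), np.float64(-12.36), np.float64(-11.93), np.float64(-11.32)]
w4 (array([-2.42568868, -0.69491904]), np.float64(0.010654304901330085), np.float64(-11.922326291073384), np.float64(0.8319752148686447)) [np.float64(-11.77), np.float64(-12.35), np.float64(-11.98), np.float64(-11.31)]
```

Request:
play_rows(
  moves=[
    {"linear": [0, 0, 15], "turn": 0, "fingers": -0.4},
    {"linear": [0, 0, 35], "turn": 0, "fingers": -0.4},
    {"linear": [0, 0, 55], "turn": 0, "fingers": -0.4},
    {"linear": [0, 0, 70], "turn": 0, "fingers": -0.4},
    {"linear": [6, -20, 70], "turn": 0.02, "fingers": -0.4},
    {"linear": [14, -50, 70], "turn": 0.05, "fingers": -0.4},
    {"linear": [22, -80, 70], "turn": 0.08, "fingers": -0.4},
    {"linear": [31, -110, 70], "turn": 0.11, "fingers": -0.4},
  ],
)

```text
time: 6.0
tool_pos: [513.9, -21.2, 179.8]
tcp_rot: [3.141, -0.0, 1.516]
contact_force: [0.2, -0.3, -0.9]
grip_width: 41.0
```

Request:
play_rows(
  moves=[
    {"linear": [8, -30, 0], "turn": 0.02, "fingers": -0.4},
    {"linear": [17, -60, 0], "turn": 0.04, "fingers": -0.4},
    {"linear": [25, -90, 0], "turn": 0.05, "fingers": -0.4},
    {"linear": [34, -120, 0], "turn": 0.05, "fingers": -0.4},
    {"linear": [42, -150, 0], "turn": 0.05, "fingers": -0.4},
    {"linear": [51, -180, 0], "turn": 0.05, "fingers": -0.4},
    {"linear": [59, -210, 0], "turn": 0.05, "fingers": -0.4},
    {"linear": [67, -240, 0], "turn": 0.05, "fingers": -0.4},
  ],
)

```text
time: 6.8
tool_pos: [581.1, -261.4, 179.5]
tcp_rot: [-3.141, -0.0, 1.565]
contact_force: [0.5, -0.4, -1.8]
grip_width: 41.2
```

Request:
play_rows(
  moves=[
    {"linear": [8, -25, 0], "turn": 0, "fingers": -0.4},
    {"linear": [10, -35, 0], "turn": 0, "fingers": -0.4},
    {"linear": [10, -35, -20], "turn": 0, "fingers": -0.4},
    {"linear": [10, -35, -40], "turn": 0, "fingers": -0.4},
    {"linear": [10, -35, -60], "turn": 0, "fingers": -0.4},
    {"linear": [10, -35, -70], "turn": 0, "fingers": -0.4},
    {"linear": [10, -35, -70], "turn": 0, "fingers": -0.4},
    {"linear": [10, -35, -70], "turn": 0, "fingers": -0.4},
  ],
)

```text
time: 7.6
tool_pos: [591.1, -295.4, 110.5]
tcp_rot: [3.141, 0.0, 1.564]
contact_force: [-0.3, -0.3, -0.6]
grip_width: 40.8
```

```bash
python3 - <<'E'
from h import *
o=bot.get_obs(); c=imaging.capture('wrist'); np.savez('w5.npz',**c); cv2.imwrite('pics/w5.png',c['pixels'][:,:,::-1])
print(o['tool_pos'],o['tcp_rot'],o['contact_force'],o['grip_width'],o['joint_positions'])
print(toolfit(c))
E
```

```text
[ 591.10866177 -295.41983888  110.48756973] [3.14080932e+00 3.32551898e-04 1.56447465e+00] [-0.26588298 -0.27691293 -0.6048128 ] 40.79892001623633 [-5.79409152e-01  6.88314025e-01  1.26634790e+00  1.56785460e-04
  1.18609223e+00 -2.14394271e+00]
{'cap': ((array([ 0.44576445, -0.44260708]), np.float64(0.0052212611990627355), np.float64(-11.818174103566948), np.float64(0.8212067951975824), np.float64(-18.621769685723034), np.float64(18.552655950447804)), 3852), 'tube': ((array([115.83779188,  -1.88210624]), np.float64(0.004102344055264455), np.float64(-10.598631693430862), np.float64(0.7500354524921178), np.float64(-32.845300407621195), np.float64(34.14254796870881)), 3180, np.float64(74.98413873043775))}
```

View pics/w5.png

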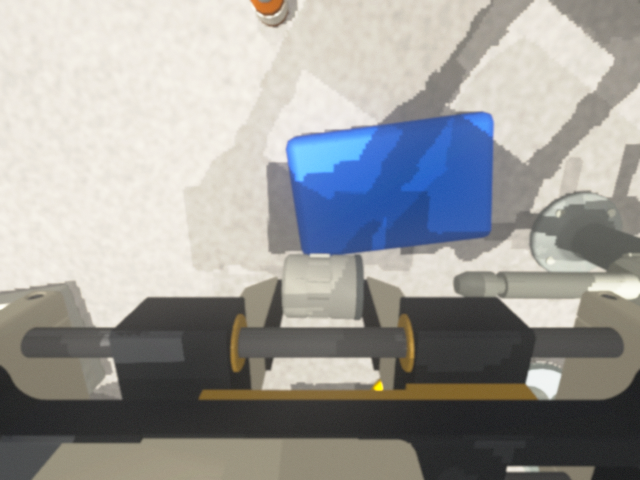

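The bare tube's tip is at (456,284), level with the cap and slightly off to one side. I'll correct the lateral offset and yaw, move closer, and re-measure.

Request:
play_rows(
  moves=[
    {"linear": [-1.8, 0, 0], "turn": -0.006, "fingers": -0.4},
    {"linear": [-1.7, 10, 0], "turn": -0.006, "fingers": -0.4},
    {"linear": [-1.6, 20, 0], "turn": -0.006, "fingers": -0.4},
    {"linear": [-1.6, 20, 0], "turn": -0.006, "fingers": -0.4},
    {"linear": [-1.6, 20, 0], "turn": -0.006, "fingers": -0.4},
  ],
)

```text
time: 8.15
tool_pos: [589.3, -275.1, 110.0]
tcp_rot: [3.141, 0.0, 1.559]
contact_force: [0.6, -0.6, -0.9]
grip_width: 41.3
```

```bash
python3 - <<'E'
from h import *
o=bot.get_obs(); c=imaging.capture('wrist'); np.savez('w6.npz',**c)
print(o['tool_pos'],o['tcp_rot'],o['contact_force'],o['grip_width'])
P=toolcloud(c).copy(); P[...,2]*=-1
w=P[262:312,400:636].reshape(-1,3); w=w[(w[:,2]>-13)&(w[:,2]<2)&(abs(w[:,1])<14)&(w[:,0]>45)]
x0=np.percentile(w[:,0],.5); w=w[(w[:,0]>x0+8)&(w[:,0]<x0+85)]; q=cyl(w,7.5,0); print(x0,q, 'y at x=0',q[0][1]-np.tan(q[1])*q[0][0]); print(toolfit(c)['cap'])
E
```

```text
[ 589.26290752 -275.07547594  110.00625031] [3.14132502e+00 1.54202298e-04 1.55899540e+00] [ 0.63567401 -0.62359799 -0.90541381] 41.27943539380535
54.81416634788545 (array([103.00085854,  -0.37398278]), np.float64(-0.002029414916421918), np.float64(-10.11018725927575), np.float64(0.7350924502104399), np.float64(-40.1826397502454), np.float64(36.81219783204877)) y at x=0 -0.1649510118305555
((array([ 0.44816066, -0.46125835]), np.float64(0.003984017387126851), np.float64(-11.816158251115123), np.float64(0.8128594100377435), np.float64(-18.750785791994513), np.float64(18.696792631826064)), 3851)
```

Request:
play_rows(
  moves=[
    {"linear": [0.3, 8, 0], "turn": 0, "fingers": -0.4},
    {"linear": [0.4, 16, 0], "turn": 0, "fingers": -0.4},
    {"linear": [0.4, 22, 0], "turn": 0, "fingers": -0.4},
    {"linear": [0.5, 26, 0], "turn": 0, "fingers": -0.4},
    {"linear": [0.5, 29, 0], "turn": 0, "fingers": -0.4},
    {"linear": [0.5, 31, 0], "turn": 0, "fingers": -0.4},
    {"linear": [0.5, 33, 0], "turn": 0, "fingers": -0.4},
  ],
)

```text
time: 8.9
tool_pos: [589.6, -242.6, 109.8]
tcp_rot: [3.142, -0.0, 1.558]
contact_force: [0.2, -0.3, -0.5]
grip_width: 41.2
```

Request:
play_rows(
  moves=[
    {"linear": [0, 1, 0], "turn": 0, "fingers": -0.4},
    {"linear": [0, 2, 0], "turn": 0, "fingers": -0.4},
    {"linear": [0, 3, 0], "turn": 0, "fingers": -0.4},
    {"linear": [0, 4, 0], "turn": 0, "fingers": -0.4},
  ],
)

```text
time: 9.3
tool_pos: [589.5, -238.7, 109.7]
tcp_rot: [-3.142, -0.0, 1.558]
contact_force: [-0.1, 0.0, -1.3]
grip_width: 41.1
```

Request:
play_rows(
  moves=[
    {"linear": [0, 1, 0], "turn": 0, "fingers": -0.4},
    {"linear": [0, 2, 0], "turn": 0, "fingers": -0.4},
    {"linear": [0, 3, 0], "turn": 0, "fingers": -0.4},
    {"linear": [0, 4, 0], "turn": 0, "fingers": -0.4},
  ],
)

```text
time: 9.7
tool_pos: [589.5, -234.6, 109.8]
tcp_rot: [3.142, -0.0, 1.558]
contact_force: [-0.3, 0.4, -0.6]
grip_width: 40.8
```

Request:
play_rows(
  moves=[
    {"linear": [0, 1.5, 0], "turn": 0, "fingers": -0.4},
    {"linear": [0, 3, 0], "turn": 0, "fingers": -0.4},
    {"linear": [0.1, 4.5, 0], "turn": 0, "fingers": -0.4},
    {"linear": [0.1, 6, 0], "turn": 0, "fingers": -0.4},
  ],
)

```text
time: 10.1
tool_pos: [589.7, -228.5, 109.7]
tcp_rot: [3.142, -0.0, 1.558]
contact_force: [0.2, 0.5, -1.0]
grip_width: 41.0
```

Request:
play_rows(
  moves=[
    {"linear": [0, 1.5, 0], "turn": 0, "fingers": -0.4},
    {"linear": [0, 3, 0], "turn": 0, "fingers": -0.4},
    {"linear": [0.1, 4.5, 0], "turn": 0, "fingers": -0.4},
    {"linear": [0.1, 6, 0], "turn": 0, "fingers": -0.4},
  ],
)

```text
time: 10.5
tool_pos: [589.8, -222.5, 109.8]
tcp_rot: [3.142, -0.0, 1.558]
contact_force: [0.5, -0.7, -1.1]
grip_width: 41.1
```

Request:
play_rows(
  moves=[
    {"linear": [0, 1, 0], "turn": 0, "fingers": -0.4},
    {"linear": [0, 2, 0], "turn": 0, "fingers": -0.4},
    {"linear": [0, 3, 0], "turn": 0, "fingers": -0.4},
    {"linear": [0, 4, 0], "turn": 0, "fingers": -0.4},
  ],
)

```text
time: 10.9
tool_pos: [589.8, -218.6, 109.8]
tcp_rot: [3.141, -0.0, 1.558]
contact_force: [0.1, -0.9, -0.2]
grip_width: 41.0
```

```bash
python3 - <<'E'
from h import *
o=bot.get_obs(); c=imaging.capture('wrist'); np.savez('w7.npz',**c);cv2.imwrite('pics/w7.png',c['pixels'][:,:,::-1])
print(o['time'],o['tool_pos'],o['contact_force'],o['grip_width'])
print(toolfit(c)['cap'])
E
```

```text
10.9 [ 589.82527668 -218.60845416  109.78094574] [ 0.14721    -0.93707885 -0.21037455] 40.97568181669818
((array([ 0.48097438, -0.46509688]), np.float64(0.0015014583877856606), np.float64(-11.802070130971945), np.float64(0.8401029857496055), np.float64(-18.648057232208995), np.float64(18.667940982015622)), 3854)
```

View pics/w7.png

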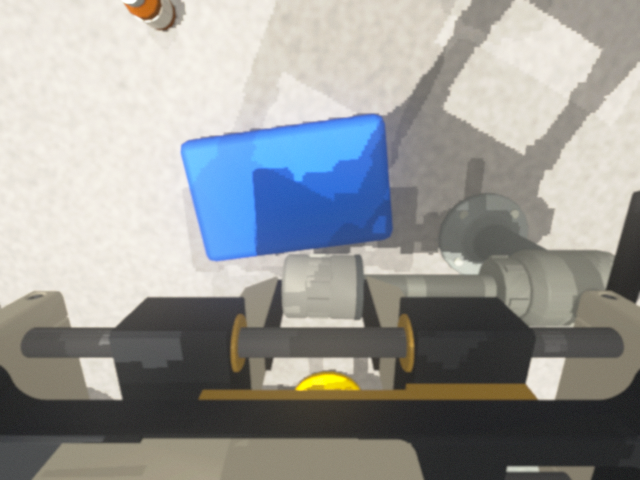

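Request:
play_rows(
  moves=[
    {"linear": [0, 1, 0], "turn": 0, "fingers": -0.4},
    {"linear": [0, 2, 0], "turn": 0, "fingers": -0.4},
    {"linear": [0, 3, 0], "turn": 0, "fingers": -0.4},
    {"linear": [0, 3, 0], "turn": 0, "fingers": -0.4},
  ],
)

```text
time: 11.35
tool_pos: [589.9, -215.6, 109.9]
tcp_rot: [3.141, 0.0, 1.558]
contact_force: [1.3, -0.8, -1.2]
grip_width: 41.6
```

Request:
play_rows(
  moves=[
    {"linear": [0, 0.5, 0], "turn": 0, "fingers": -0.4},
    {"linear": [0, 1, 0], "turn": 0, "fingers": -0.4},
    {"linear": [0, 1, 0], "turn": 0, "fingers": -0.4},
  ],
)

```text
time: 11.65
tool_pos: [589.9, -214.7, 109.9]
tcp_rot: [3.141, 0.0, 1.558]
contact_force: [0.2, -0.8, 1.2]
grip_width: 41.4
```

Request:
play_rows(
  moves=[
    {"linear": [0, 0, 0], "turn": 0, "fingers": 0.0},
    {"linear": [0, 0, 0], "turn": 0, "fingers": 0.2},
    {"linear": [0, 0, 0], "turn": 0, "fingers": 0.6},
    {"linear": [0, 0, 0], "turn": 0, "fingers": 0.6},
    {"linear": [0, 0, 0], "turn": 0, "fingers": 0.6},
  ],
)

```text
time: 12.15
tool_pos: [589.6, -214.5, 109.6]
tcp_rot: [-3.141, -0.0, 1.558]
contact_force: [-0.6, 0.9, -0.8]
grip_width: 71.5
```

```bash
python3 - <<'E'
from h import *
o=bot.get_obs(); c=imaging.capture('wrist'); np.savez('w8.npz',**c)
print(o['time'],o['tool_pos'],o['contact_force'],o['grip_width'])
P=toolcloud(c); r=P[265]
print([(u,*r[u].round(1)) for u in list(range(276,288))+list(range(348,384))])
r=P[283]; print([(u,*r[u].round(1)) for u in range(400,530,6)])
P=toolcloud(dict(np.load('w2.npz'))); r=P[283]; print('w2',[(u,*r[u].round(1)) for u in range(400,530,6)])
E
```

```text
12.15 [ 589.64365358 -214.53600574  109.62348927] [-0.60417524  0.9203906  -0.77680145] 71.49524955640739
[(276, np.float64(-38.5), np.float64(27.6), np.float64(111.0)), (277, np.float64(-37.4), np.float64(27.0), np.float64(109.6)), (278, np.float64(-36.5), np.float64(26.7), np.float64(109.0)), (279, np.float64(-35.6), np.float64(26.8), np.float64(109.1)), (280, np.float64(-34.8), np.float64(26.9), np.float64(109.3)), (281, np.float64(-20.4), np.float64(-15.2), np.float64(6.1)), (282, np.float64(-19.8), np.float64(-15.6), np.float64(5.0)), (283, np.float64(-19.0), np.float64(-16.3), np.float64(3.2)), (284, np.float64(-18.5), np.float64(-16.3), np.float64(3.1)), (285, np.float64(-18.0), np.float64(-16.3), np.float64(3.2)), (286, np.float64(-17.7), np.float64(-15.6), np.float64(4.9)), (287, np.float64(-16.9), np.float64(-16.4), np.float64(2.9)), (348, np.float64(14.8), np.float64(-16.0), np.float64(3.9)), (349, np.float64(15.2), np.float64(-16.5), np.float64(2.7)), (350, np.float64(15.7), np.float64(-16.6), np.float64(2.6)), (351, np.float64(16.3), np.float64(-16.1), np.float64(3.6)), 
[... 3951 characters left out ...]
64(-5.5), np.float64(4.7)), (466, np.float64(78.2), np.float64(-5.4), np.float64(5.0)), (472, np.float64(81.2), np.float64(-5.6), np.float64(4.6)), (478, np.float64(83.3), np.float64(-6.6), np.float64(2.5)), (484, np.float64(83.7), np.float64(-9.0), np.float64(-2.6)), (490, np.float64(86.4), np.float64(-9.3), np.float64(-3.3)), (496, np.float64(90.2), np.float64(-8.7), np.float64(-2.0)), (502, np.float64(92.7), np.float64(-9.2), np.float64(-3.0)), (508, np.float64(95.4), np.float64(-9.5), np.float64(-3.6)), (514, np.float64(97.7), np.float64(-10.0), np.float64(-4.7)), (520, np.float64(100.5), np.float64(-10.1), np.float64(-5.0)), (526, np.float64(102.4), np.float64(-10.9), np.float64(-6.7))]
```

Released: the cap stays on the tube with the ring half out, and comparing against the nut, it is about 4–6 mm short of home. Now I shut the fingers and go behind the closed end to press.

Request:
play_rows(
  moves=[
    {"linear": [0, 0, 25], "turn": 0, "fingers": 0.6},
    {"linear": [0, 0, 50], "turn": 0, "fingers": 0.6},
    {"linear": [-0.3, -20, 60], "turn": 0, "fingers": 0},
    {"linear": [-0.6, -50, 60], "turn": 0, "fingers": -1},
    {"linear": [-0.7, -70, 60], "turn": 0, "fingers": -1},
    {"linear": [-0.7, -70, 60], "turn": 0, "fingers": -1},
    {"linear": [-0.7, -70, 60], "turn": 0, "fingers": -1},
    {"linear": [-0.7, -70, 60], "turn": 0, "fingers": -1},
  ],
)

```text
time: 13.0
tool_pos: [589.0, -283.7, 169.3]
tcp_rot: [-3.141, -0.001, 1.558]
contact_force: [-0.0, 0.1, -0.2]
grip_width: 30.1
```

Request:
play_rows(
  moves=[
    {"linear": [0, 0, -25], "turn": 0, "fingers": -1},
    {"linear": [0, 0, -50], "turn": 0, "fingers": -1},
    {"linear": [0, 0, -70], "turn": 0, "fingers": -1},
    {"linear": [0, 0, -78], "turn": 0, "fingers": -1},
    {"linear": [0, 0, -78], "turn": 0, "fingers": -1},
    {"linear": [0, 0, -78], "turn": 0, "fingers": -1},
  ],
)

```text
time: 13.6
tool_pos: [589.7, -284.5, 92.7]
tcp_rot: [3.14, 0.001, 1.559]
contact_force: [-0.1, 0.1, -0.1]
grip_width: 0.4
```

```bash
python3 - <<'E'
from h import *
o=bot.get_obs(); c=imaging.capture('wrist'); np.savez('w9.npz',**c); cv2.imwrite('pics/w9.png',c['pixels'][:,:,::-1])
print(o['time'],o['tool_pos'],o['tcp_rot'],o['contact_force'],o['grip_width'])
E
```

```text
13.6 [ 589.69133253 -284.5092851    92.74162008] [3.14036408e+00 6.02710513e-04 1.55857344e+00] [-0.07954923  0.09211878 -0.13580812] 0.42932060906347463
```

View pics/w9.png

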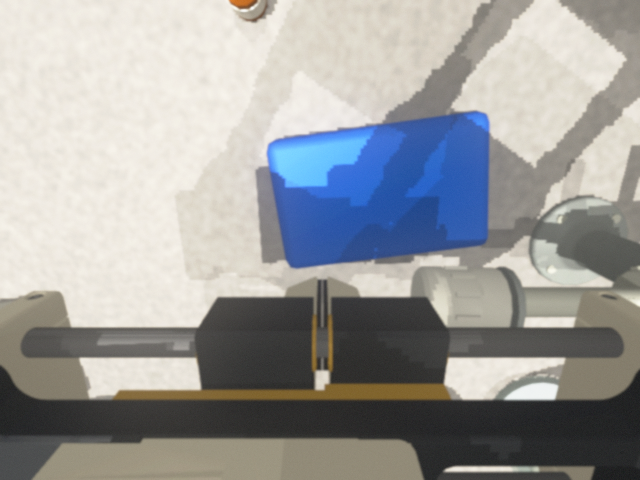

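```bash
python3 - <<'E'
from h import *
c=dict(np.load('w9.npz')); P=toolcloud(c)
for v in (280,285,290,296,305,330,370): print(v,[(u,*P[v,u].round(0).astype(int)) for u in range(326,470,8)])
r=P[285]; print([(u,*r[u].round(1)) for u in range(408,424)])
E
```

```text
280 [(326, np.int64(3), np.int64(-10), np.int64(-1)), (334, np.int64(7), np.int64(-11), np.int64(-4)), (342, np.int64(18), np.int64(33), np.int64(92)), (350, np.int64(24), np.int64(34), np.int64(93)), (358, np.int64(31), np.int64(33), np.int64(93)), (366, np.int64(38), np.int64(34), np.int64(94)), (374, np.int64(44), np.int64(33), np.int64(92)), (382, np.int64(51), np.int64(33), np.int64(93)), (390, np.int64(57), np.int64(33), np.int64(91)), (398, np.int64(64), np.int64(33), np.int64(93)), (406, np.int64(70), np.int64(33), np.int64(92)), (414, np.int64(49), np.int64(-8), np.int64(2)), (422, np.int64(49), np.int64(-15), np.int64(-13)), (430, np.int64(51), np.int64(-17), np.int64(-17)), (438, np.int64(55), np.int64(-16), np.int64(-15)), (446, np.int64(59), np.int64(-16), np.int64(-15)), (454, np.int64(63), np.int64(-16), np.int64(-15)), (462, np.int64(67), np.int64(-16), np.int64(-14))]
285 [(326, np.int64(3), np.int64(-10), np.int64(-8)), (334, np.int64(7), np.int64(-11), np.int64(-10)), (342, np.int64(11), np.int64(-11), np.int64(-10)), (350, np.int64(15), np.int64(-12), np.int64(-12
[... 5539 characters left out ...]
(-3.7), np.float64(5.8)), (413, np.float64(49.7), np.float64(-4.5), np.float64(4.1)), (414, np.float64(49.4), np.float64(-5.8), np.float64(1.3)), (415, np.float64(49.6), np.float64(-6.4), np.float64(0.2)), (416, np.float64(49.4), np.float64(-7.5), np.float64(-2.2)), (417, np.float64(49.2), np.float64(-8.5), np.float64(-4.2)), (418, np.float64(49.3), np.float64(-9.2), np.float64(-5.8)), (419, np.float64(49.3), np.float64(-9.9), np.float64(-7.2)), (420, np.float64(49.2), np.float64(-10.8), np.float64(-9.1)), (421, np.float64(49.1), np.float64(-11.7), np.float64(-11.0)), (422, np.float64(48.7), np.float64(-12.9), np.float64(-13.4)), (423, np.float64(49.2), np.float64(-12.9), np.float64(-13.5))]
```

The shut fingers (tips around u 300–357) are in line with the cap's closed end (u≈413). They are bevelled near the tips, so I'll lower 18 mm to bring the flat backs to axis height before pressing.

Request:
play_rows(
  moves=[
    {"linear": [0, 0, -12], "turn": 0, "fingers": -1},
    {"linear": [0, 0, -18], "turn": 0, "fingers": -1},
    {"linear": [0.1, 10, -18], "turn": 0, "fingers": -1},
    {"linear": [0.2, 20, -18], "turn": 0, "fingers": -1},
    {"linear": [0.3, 26, -18], "turn": 0, "fingers": -1},
    {"linear": [0.3, 26, -18], "turn": 0, "fingers": -1},
  ],
)

```text
time: 14.25
tool_pos: [589.7, -257.3, 74.2]
tcp_rot: [3.141, -0.0, 1.56]
contact_force: [0.0, -0.2, -0.9]
grip_width: 0.4
```

Request:
play_rows(
  moves=[
    {"linear": [0, 0.7, 0], "turn": 0, "fingers": -1},
    {"linear": [0, 1.4, 0], "turn": 0, "fingers": -1},
    {"linear": [0, 2.1, 0], "turn": 0, "fingers": -1},
    {"linear": [0, 2.8, 0], "turn": 0, "fingers": -1},
    {"linear": [0, 3.5, 0], "turn": 0, "fingers": -1},
  ],
)

```text
time: 14.75
tool_pos: [589.4, -255.6, 73.8]
tcp_rot: [3.141, 0.001, 1.558]
contact_force: [-0.3, -1.7, 1.4]
grip_width: 0.5
```

Request:
play_rows(
  moves=[
    {"linear": [0, 0.6, 0], "turn": 0, "fingers": -1},
    {"linear": [0, 1.2, 0], "turn": 0, "fingers": -1},
    {"linear": [0, 1.8, 0], "turn": 0, "fingers": -1},
  ],
)

```text
time: 15.05
tool_pos: [589.4, -253.6, 73.9]
tcp_rot: [3.141, 0.0, 1.558]
contact_force: [-0.0, -2.5, 0.4]
grip_width: 0.3
```

Request:
play_rows(
  moves=[
    {"linear": [0, 0.5, 0], "turn": 0, "fingers": -1},
    {"linear": [0, 1.0, 0], "turn": 0, "fingers": -1},
    {"linear": [0, 1.5, 0], "turn": 0, "fingers": -1},
  ],
)

```text
time: 15.35
tool_pos: [589.4, -251.7, 73.7]
tcp_rot: [-3.142, -0.0, 1.558]
contact_force: [-0.1, -1.1, 0.3]
grip_width: 0.6
```

Request:
play_rows(
  moves=[
    {"linear": [0, 0.5, 0], "turn": 0, "fingers": -1},
    {"linear": [0, 1.0, 0], "turn": 0, "fingers": -1},
  ],
)

```text
time: 15.55
tool_pos: [589.4, -251.0, 73.8]
tcp_rot: [3.141, 0.0, 1.558]
contact_force: [-0.3, -3.0, 1.8]
grip_width: 0.4
```

Request:
play_rows(
  moves=[
    {"linear": [0, 0.5, 0], "turn": 0, "fingers": -1},
    {"linear": [0, 1.0, 0], "turn": 0, "fingers": -1},
  ],
)

```text
time: 15.75
tool_pos: [589.6, -250.5, 74.1]
tcp_rot: [3.141, 0.001, 1.558]
contact_force: [-0.8, -6.2, 1.8]
grip_width: 0.5
```

Request:
play_rows(
  moves=[
    {"linear": [0, 0.5, 0], "turn": 0, "fingers": -1},
    {"linear": [0, 0.5, 0], "turn": 0, "fingers": -1},
  ],
)

```text
time: 15.95
tool_pos: [589.5, -250.4, 74.2]
tcp_rot: [3.141, 0.002, 1.558]
contact_force: [-0.1, -5.6, 2.3]
grip_width: 0.6
```

Request:
play_rows(
  moves=[
    {"linear": [0, 0.5, 0], "turn": 0, "fingers": -1},
    {"linear": [0, 0.5, 0], "turn": 0, "fingers": -1},
  ],
)

```text
time: 16.15
tool_pos: [589.6, -250.3, 74.4]
tcp_rot: [3.14, 0.002, 1.558]
contact_force: [-0.6, -7.0, 1.7]
grip_width: 0.4
```

Request:
play_rows(
  moves=[
    {"linear": [0, 0.5, 0], "turn": 0, "fingers": -1},
    {"linear": [0, 0.5, 0], "turn": 0, "fingers": -1},
  ],
)

```text
time: 16.35
tool_pos: [589.6, -250.1, 74.5]
tcp_rot: [3.14, 0.003, 1.558]
contact_force: [-0.3, -7.7, 2.1]
grip_width: 0.4
```

Request:
play_rows(
  moves=[
    {"linear": [0, 0.5, 0], "turn": 0, "fingers": -1},
    {"linear": [0, 1, 0], "turn": 0, "fingers": -1},
    {"linear": [0, 1, 0], "turn": 0, "fingers": -1},
  ],
)

```text
time: 16.65
tool_pos: [589.7, -249.5, 74.5]
tcp_rot: [3.14, 0.003, 1.557]
contact_force: [-0.8, -6.8, 2.5]
grip_width: 0.6
```

Request:
play_rows(
  moves=[
    {"linear": [0, 0.5, 0], "turn": 0, "fingers": -1},
    {"linear": [0, 1, 0], "turn": 0, "fingers": -1},
    {"linear": [0, 1, 0], "turn": 0, "fingers": -1},
  ],
)

```text
time: 16.95
tool_pos: [589.7, -248.7, 74.5]
tcp_rot: [3.14, 0.004, 1.557]
contact_force: [-0.2, -10.9, 2.9]
grip_width: 0.5
```

```bash
python3 - <<'E'
from h import *
o=bot.get_obs(); c=imaging.capture('wrist'); np.savez('w10.npz',**c); cv2.imwrite('pics/w10.png',c['pixels'][:,:,::-1])
print(o['time'],o['tool_pos'],o['tcp_rot'],o['contact_force'],o['moment'])
E
```

```text
16.95 [ 589.67311444 -248.72237454   74.53528098] [3.13979749 0.00364524 1.55744369] [ -0.19302565 -10.87669087   2.85746653] [-1.36030535  0.16929114  0.01971968]
```

View pics/w10.png

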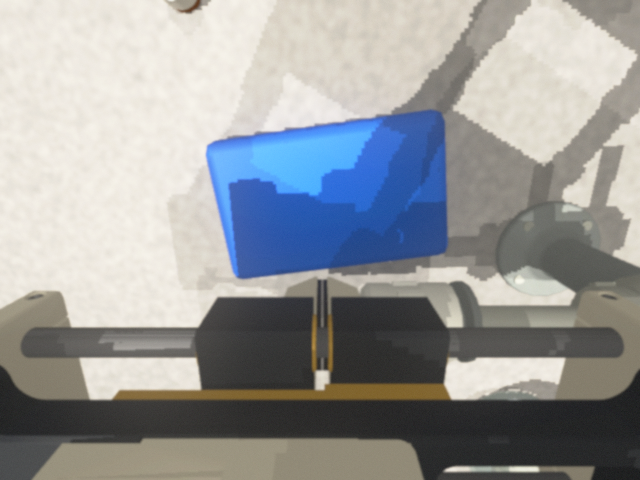

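The cap (u 362–480) is square on the tube and moving with the push. I keep pressing gently.

Request:
play_rows(
  moves=[
    {"linear": [0, 0.5, 0], "turn": 0, "fingers": -1},
    {"linear": [0, 1, 0], "turn": 0, "fingers": -1},
    {"linear": [0, 1, 0], "turn": 0, "fingers": -1},
  ],
)

```text
time: 17.3
tool_pos: [589.7, -248.5, 74.6]
tcp_rot: [3.139, 0.005, 1.557]
contact_force: [-0.5, -12.7, 1.6]
grip_width: 0.3
```

Request:
play_rows(
  moves=[
    {"linear": [0, 0.5, 0], "turn": 0, "fingers": -1},
    {"linear": [0, 1, 0], "turn": 0, "fingers": -1},
    {"linear": [0, 1, 0], "turn": 0, "fingers": -1},
  ],
)

```text
time: 17.6
tool_pos: [589.8, -248.0, 74.8]
tcp_rot: [3.139, 0.005, 1.557]
contact_force: [-0.3, -14.7, 2.9]
grip_width: 0.4
```

```bash
python3 - <<'E'
from h import *
o=bot.get_obs(); c=imaging.capture('wrist'); np.savez('w11.npz',**c)
print(o['time'],o['tool_pos'],o['contact_force'])
for f in('w10','w11'):
    P=toolcloud(dict(np.load(f+'.npz'))); 
    for v in(286,290): print(f,v,[(u,*P[v,u].round(1).astype(float)) for u in list(range(358,366))+list(range(444,486,2))])
E
```

```text
17.6 [ 589.76467029 -247.96225086   74.80233203] [ -0.30854579 -14.65557587   2.91709995]
w10 286 [(358, np.float64(28.8), np.float64(29.7), np.float64(73.9)), (359, np.float64(29.7), np.float64(30.2), np.float64(74.9)), (360, np.float64(30.4), np.float64(29.9), np.float64(74.3)), (361, np.float64(31.1), np.float64(29.9), np.float64(74.3)), (362, np.float64(20.0), np.float64(-13.4), np.float64(-15.6)), (363, np.float64(19.8), np.float64(-15.7), np.float64(-20.4)), (364, np.float64(20.1), np.float64(-16.2), np.float64(-21.4)), (365, np.float64(20.5), np.float64(-16.3), np.float64(-21.7)), (444, np.float64(54.1), np.float64(-18.5), np.float64(-26.1)), (446, np.float64(55.4), np.float64(-18.0), np.float64(-25.2)), (448, np.float64(56.4), np.float64(-17.8), np.float64(-24.8)), (450, np.float64(57.0), np.float64(-18.2), np.float64(-25.5)), (452, np.float64(61.7), np.float64(-13.9), np.float64(-16.6)), (454, np.float64(61.8), np.float64(-14.7), np.float64(-18.4)), (456, np.float64(61.7), np.float64(-15.9), np.float64(-20.9)), (458, np.float64(62.2), np.float64(-16.3), np.float64(-21.7)), (
[... 5579 characters left out ...]
oat64(-26.7)), (464, np.float64(61.8), np.float64(-17.9), np.float64(-28.8)), (466, np.float64(62.3), np.float64(-18.2), np.float64(-29.5)), (468, np.float64(63.2), np.float64(-18.2), np.float64(-29.5)), (470, np.float64(64.5), np.float64(-17.8), np.float64(-28.6)), (472, np.float64(116.7), np.float64(33.5), np.float64(74.9)), (474, np.float64(117.8), np.float64(33.1), np.float64(73.9)), (476, np.float64(119.4), np.float64(33.2), np.float64(74.2)), (478, np.float64(121.1), np.float64(33.3), np.float64(74.3)), (480, np.float64(122.0), np.float64(32.7), np.float64(73.3)), (482, np.float64(123.9), np.float64(33.1), np.float64(73.9)), (484, np.float64(125.7), np.float64(33.3), np.float64(74.4))]
```

The ring has sprung fully out (gap ~4.3 mm, overall length ~46 mm), so the teeth are in the groove. I'll give one more small press, back off, and check against the nut.

Request:
play_rows(
  moves=[
    {"linear": [0, 0.4, 0], "turn": 0, "fingers": -1},
    {"linear": [0, 0.7, 0], "turn": 0, "fingers": -1},
    {"linear": [0, 0.7, 0], "turn": 0, "fingers": -1},
  ],
)

```text
time: 17.95
tool_pos: [589.8, -247.7, 74.9]
tcp_rot: [3.139, 0.006, 1.557]
contact_force: [-1.6, -15.5, 2.8]
grip_width: 0.0
```

Request:
play_rows(
  moves=[
    {"linear": [0, -3, 0], "turn": 0, "fingers": -1},
    {"linear": [0, -8, 0], "turn": 0, "fingers": -1},
    {"linear": [0, -30, 0], "turn": 0, "fingers": -1},
    {"linear": [0, -50, 15], "turn": 0, "fingers": -1},
    {"linear": [0, -50, 50], "turn": 0, "fingers": -1},
    {"linear": [0, -40, 90], "turn": 0, "fingers": 0},
    {"linear": [0, 0, 110], "turn": 0, "fingers": 0.6},
    {"linear": [0, 30, 110], "turn": 0, "fingers": 1},
  ],
)

```text
time: 18.75
tool_pos: [590.7, -214.1, 187.3]
tcp_rot: [3.136, 0.002, 1.557]
contact_force: [0.8, 0.4, -0.7]
grip_width: 19.6
```

Request:
play_rows(
  moves=[
    {"linear": [0, 3, -20], "turn": 0, "fingers": 1},
    {"linear": [0, 3, -40], "turn": 0, "fingers": 1},
    {"linear": [0, 3, -40], "turn": 0, "fingers": 1},
    {"linear": [0, 3, -40], "turn": 0, "fingers": 1},
  ],
)

```text
time: 19.15
tool_pos: [589.3, -211.2, 143.6]
tcp_rot: [-3.141, -0.001, 1.558]
contact_force: [-0.7, 1.5, 1.5]
grip_width: 51.2
```

```bash
python3 - <<'E'
from h import *
o=bot.get_obs(); c=imaging.capture('wrist'); np.savez('w12.npz',**c); cv2.imwrite('pics/w12.png',c['pixels'][:,:,::-1])
print(o['time'],o['tool_pos'],o['contact_force'])
E
```

```text
19.15 [ 589.30355678 -211.22946979  143.62488849] [-0.70676831  1.51148402  1.48763427]
```

View pics/w12.png

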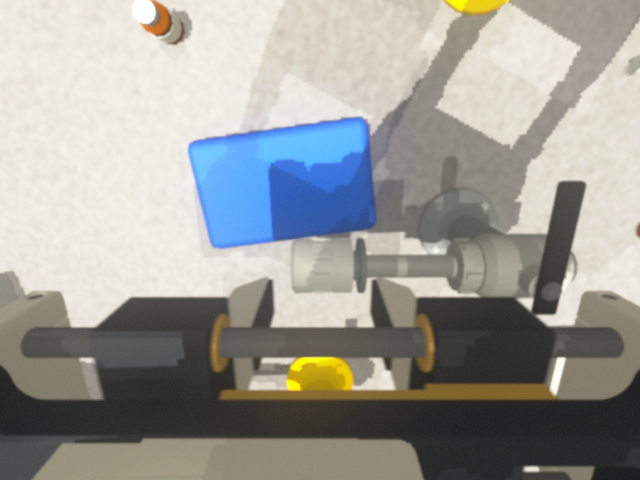

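The cap is on the bare tube (u 292–367) with a dark gap before the ring, so the ring is out; the nut is at u≈448. I'll compare the closed-end-to-nut distance with the original home fit.

```bash
python3 - <<'E'
from h import *
for f,v0s,s0 in(('w1',range(218,230),(296,340,354,406,426)),('w2',range(268,284),(276,345,362,440,500)),('w12',range(252,266),(286,340,356,430,470))):
    P=toolcloud(dict(np.load(f+'.npz'))); R=[]
    for v in v0s:
        r=P[v]; d=r[:,2]; x=r[:,0]
        cap=np.median(d[s0[0]+15:s0[1]-8])
        on=np.where(abs(d-cap)<5)[0]; on=on[(on>=s0[0]-3)&(on<s0[2]+25)]
        grp=on[on<s0[1]+14]
        tube=np.median(d[s0[2]+25:s0[3]-8]); k=np.arange(s0[2]+20,s0[4]+20)
        nut=k[d[k]<tube-4]; nut=nut[nut>s0[3]] 
        R.append((x[on[0]],x[on[-1]],x[nut[0]] if len(nut) else np.nan))
    R=np.array(R); m=np.nanmedian(R,0); print(f,m.round(2),'len',(m[1]-m[0]).round(2),'closed-nut',(m[2]-m[0]).round(2),np.nanstd(R[:,2]-R[:,0]).round(2))
E
```

```text
w1 [-18.03  27.11  85.56] len 45.14 closed-nut 103.58 24.03
w2 [-20.32  25.19  83.59] len 45.51 closed-nut 103.91 24.63
w12 [-17.64  27.7   85.86] len 45.33 closed-nut 103.49 23.4
```

The closed-end-to-nut distance is 103.5 mm, against 103.6–103.9 mm when it was locked at the start, and the length is back to 45.3 mm. I'll retreat and hand in.

Request:
play_rows(
  moves=[
    {"linear": [0, 0, 30], "turn": 0, "fingers": 1},
    {"linear": [0, 0, 70], "turn": 0, "fingers": 1},
    {"linear": [0, 0, 80], "turn": 0, "fingers": 1},
    {"linear": [0, 0, 80], "turn": 0, "fingers": 1},
  ],
)

```text
time: 19.6
tool_pos: [590.5, -211.6, 227.1]
tcp_rot: [3.136, 0.003, 1.558]
contact_force: [0.3, 0.1, -0.5]
grip_width: 87.7
```

```bash
python3 - <<'E'
from plant import bot
o=bot.get_obs(); print(o['time'],o['tool_pos'],o['contact_force']); print(bot.close_job())
E
```

```text
19.6 [ 590.5377874  -211.61111935  227.08604074] [ 0.25483174  0.14040635 -0.45641834]
the job is handed in; nothing more can be done
None
```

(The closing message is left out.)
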